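# Turn a tray of port bosses over into its twin

## Robot

A 6-joint arm with a two-finger parallel gripper is mounted at the origin on the work surface. World frame = base frame: x ahead of the robot, y to its left, z up, the work surface at z = 0. Lengths are in m, angles in rad, forces in N, time in s.
With the tool pointing down it reaches from about 0.3 to 0.825 m from the base axis. Payload 5.4 kg.
Tool frame: the origin (TCP) lies midway between the tips of the shut fingers; the grasp point (between the pads) lies 19 mm behind it; z points along the fingers, y is the line along which they close (so a half turn about z gives the same grasp; the last joint's range is limited). The gripper opens to 92 mm and grips with 3 to 60 N. Pads are 20 mm wide; open, the fingers measure 128 mm over their backs; the gripper's body (75 mm by 189 mm) begins 69 mm behind the grasp point.
Start: joints at [1.068, 0.158, 1.597, -0, 1.386, -0.21], TCP at [0.166, 0.551, 0.215] pointing down, gripper open.
Joint ranges: [-2.91, 2.91], [-0.94, 2.29], [0.18, 2.7], [-1.29, 4.43], [0.17, 2.64], [-3, 3]. Speed limits (rad/s): [2.57, 2.57, 3.14, 3.14, 3.14, 3.14].

## Interface

Orientations are given as a 3x3 rotation matrix whose columns are the frame's x, y, z axes.
In Python, from workcell import observe, get_image, get_calibration, finish_job gives the robot as it stands. The module is installed in compiled form; this text tells all that it offers.
- The arm moves only by the tool step_arm, never from a script. Its argument "commands" is a list of rows, each a list of 3 entries, a list of its own where there are three numbers: the shift along the world's x, y, z in cm, then the turn, a rotation vector about the world's x, y, z in degrees, then the opening in per cent of the stroke, from 0 (shut) to 100 (fully open). A call has exactly 10 rows; each row is the pose to reach, as a shift and turn from the pose commanded when the call began; what a row does not reach only later rows make up. A row lasts 1/8 s, in which the tool goes at most 62.5 mm and 10.7 degrees, less where a joint would pass 70% of its speed; a pose out of reach is approached as far as the arm can. A call with a gripper value outside its range is refused whole. The fingers move at their own pace and stop on an object; "squeeze" is the grip in N (left out, the last holds). Time passes only in rows, so rows that repeat a pose let the fingers close, or fill a call up. It gives the time, the measured TCP pose, the force, the opening and the grip force at its end, in the units of the state.
- observe(): the state, without advancing time (a new reading comes with each control period).
- get_image(name): name is "scene" or "top" or "wrist"; returns (picture, depth): 420x560x3 uint8, blue, green, red; 420x560 float32, m along the optical axis (not along the pixel's ray), 0 where there is no reading.
- get_calibration(name): a dict with "fx", "fy", "cx", "cy" (pixels), "pose" (4x4, takes a point from camera to world coordinates). Camera axes: x right, y up, looking along -z (the intrinsics and any distortion apply to the point x, -y, -z); pixel columns grow to the right and rows downward; lengths in m; the calibration is good to about 2 mm. A picture is of the moment at which its call begins: read the wrist's pose just before it. get_calibration takes no time and is no camera call; for the wrist camera it gives the pose at the moment of the call.
- finish_job(): hands the job in; it is judged then, once.
The state is a dict: "time": time; "joint_positions": joint angles; "joint_velocities": joint speeds; "joint_torque": joint torques, N m; "tool_pos": TCP position; "tcp_rot": TCP orientation; "wrist_force": force on the tool from outside, world axes, zero at the start; "wrist_torque": the same for the moment, N m; "finger_gap": finger opening in m; "grasp_force": force on a finger pad.
Only numpy, scipy, OpenCV 4.12 (cv2) and the standard library are available. Lean on these libraries where they do the work, as an engineer would, in place of code of your own. Each camera call takes 0.05 s, during which the arm holds its last target. There are 200 camera calls.

## Task

The six weld-in port bosses stand threaded end up in their tray; turn the whole set over at once so that they stand in the matching empty tray with their spigots up, ready for welding. Lay the empty tray face down and square on top of the full one, turn the closed pair over and set it flat on the table, then lift the emptied tray off and put it down flat on the table beside the filled one. Handle the trays gently, never letting one drop or topple, and leave the other things where they are.

Things in the scene. Friction and masses are not known exactly. Their poses are not given: they have to be found in the camera images.
- full_tray_mid (a point): The full tray, holding the bosses: grey plastic, 90 mm long (own x) x 61 wide (own y) x 20 high, plain upright sides, same after a half turn; 3 x 2 square pockets 26 wide, 14 deep, 29 mm pitch, walls 3, floor 6 with a drain hole under each; 0.07-0.11 kg. Point: its centre, half-way up. Own z: from underside to pocket face, up at the start. It lies on the bare table, own x within 0.35 rad of world y.
- empty_tray_mid (a point): The empty tray, twin of the full one (same sizes, axes, yaw range; centre point half-way up). It lies face down on the bare table beside it, so own z is DOWN at the start. Face down on the full tray the rims meet: centres 20 mm apart, pair 40 mm thick, each cell 28 mm high. Stood on a 61 mm wide end, the pair is 90 mm tall, 40 thick, and stands by itself.
- boss0_mid (a point): One of six like steel port bosses, one per pocket, standing on its spigot: spigot 17 mm diameter x 6 long, then a body 21 mm diameter x 18 high (2 mm bevel at the shoulder, 1 mm chamfer at the other end, with the threaded hole); 38 g. Point: on the axis, half-way (12 mm from either end). Own z: from spigot to threaded end, up at the start. It stands 10 mm proud of the tray either way up.
- boss1_mid (a point): One of six like steel port bosses, one per pocket, standing on its spigot: spigot 17 mm diameter x 6 long, then a body 21 mm diameter x 18 high (2 mm bevel at the shoulder, 1 mm chamfer at the other end, with the threaded hole); 38 g. Point: on the axis, half-way (12 mm from either end). Own z: from spigot to threaded end, up at the start. It stands 10 mm proud of the tray either way up.
- boss2_mid (a point): One of six like steel port bosses, one per pocket, standing on its spigot: spigot 17 mm diameter x 6 long, then a body 21 mm diameter x 18 high (2 mm bevel at the shoulder, 1 mm chamfer at the other end, with the threaded hole); 38 g. Point: on the axis, half-way (12 mm from either end). Own z: from spigot to threaded end, up at the start. It stands 10 mm proud of the tray either way up.
- boss3_mid (a point): One of six like steel port bosses, one per pocket, standing on its spigot: spigot 17 mm diameter x 6 long, then a body 21 mm diameter x 18 high (2 mm bevel at the shoulder, 1 mm chamfer at the other end, with the threaded hole); 38 g. Point: on the axis, half-way (12 mm from either end). Own z: from spigot to threaded end, up at the start. It stands 10 mm proud of the tray either way up.
- boss4_mid (a point): One of six like steel port bosses, one per pocket, standing on its spigot: spigot 17 mm diameter x 6 long, then a body 21 mm diameter x 18 high (2 mm bevel at the shoulder, 1 mm chamfer at the other end, with the threaded hole); 38 g. Point: on the axis, half-way (12 mm from either end). Own z: from spigot to threaded end, up at the start. It stands 10 mm proud of the tray either way up.
- boss5_mid (a point): One of six like steel port bosses, one per pocket, standing on its spigot: spigot 17 mm diameter x 6 long, then a body 21 mm diameter x 18 high (2 mm bevel at the shoulder, 1 mm chamfer at the other end, with the threaded hole); 38 g. Point: on the axis, half-way (12 mm from either end). Own z: from spigot to threaded end, up at the start. It stands 10 mm proud of the tray either way up.
- odd_tray: Bystander: a longer grey pocket tray that does not match (2 x 4 pockets, 119 x 61 x 20 mm), empty, lying face down behind the work, its long side roughly across. Origin: centre of its underside, which is now on top.
- plug_a: Bystander: round steel plug, 29 mm in diameter and 22 mm high, standing loose. Origin: centre of its foot.
- plug_b: Bystander: a second plug, the same as plug_a.
- spray_can: Bystander: aerosol can, 65 mm in diameter, about 200 mm tall, standing. Origin: centre of its foot.
Things that resemble listed ones, but are neither listed nor needed, are in the scene too. Leave any brown or turquoise look-alike of the part that bears full_tray_mid alone.

How it is judged:
By the outcome, as a careful person would: the job done as asked, in the order asked, and still so for the second after the job is handed in, with the robot touching nothing.
It also fails if it takes over 72 s, if anything falls off the work surface, if the arm or the gripper's body presses on something with over 40 N, if the wrist force passes 120 N, or if a joint passes its speed limit or range.

## Working session

There is one attempt and no reset: what is moved stays moved. The work goes in short steps, Python scripts to look and compute and a tool call to move; the robot and the scene stay as the last step left them, time stands still between calls to the robot, and variables do not carry over. Pictures are saved under pics/ and viewed, at most 11 in all, crops included, and the job is handed in when it is done.

Besides the shell and the picture viewer there is one more tool, called after ">>>" as name(argument=value, ...) on one line, values as JSON. step_arm: Moves the arm, as the interface text tells. Its arguments: {"type":"object","properties":{"commands":{"type":"array"},"squeeze":{"type":"number"}},"required":["commands"]}

```bash
mkdir -p pics; ls; cat > h.py <<'E'
import numpy as np, cv2
from workcell import *
def pts(name):
    im,d=get_image(name); c=get_calibration(name)
    v,u=np.mgrid[:d.shape[0],:d.shape[1]]
    P=np.stack([(u-c["cx"])/c["fx"]*d,-(v-c["cy"])/c["fy"]*d,-d],-1)
    return im,d,P@c["pose"][:3,:3].T+c["pose"][:3,3],c
E
python3 - <<'E'
from h import *
for n in("scene","top"):
    im,d,P,c=pts(n); cv2.imwrite(f"pics/{n}0.png",im); np.savez(f"{n}0.npz",im=im,P=P,d=d); print(c)
print(observe())
E
```

```text
pics
{'fx': 393.8337500685169, 'fy': 393.8337500685169, 'cx': 280.85813781278796, 'cy': 211.97045645718939, 'pose': array([[-0.56726026, -0.57423739,  0.59031112,  1.00630244],
       [ 0.8233471 , -0.37999098,  0.42155239,  0.2574298 ],
       [-0.01775825,  0.72516086,  0.68835047,  0.55957135],
       [ 0.        ,  0.        ,  0.        ,  1.        ]])}
{'fx': 442.5159727028727, 'fy': 442.5159727028727, 'cx': 283.7723624801565, 'cy': 198.06350176582282, 'pose': array([[ 0.03311638,  0.97419615, -0.2232603 ,  0.38857584],
       [-0.99944925,  0.03180573, -0.00946484, -0.07142454],
       [-0.00211966,  0.22345078,  0.97471291,  0.98174182],
       [ 0.        ,  0.        ,  0.        ,  1.        ]])}
{'time': 0.1, 'joint_positions': array([ 1.06789140e+00,  1.58998181e-01,  1.59810287e+00, -1.48470983e-06,
        1.38623278e+00, -2.10096764e-01]), 'joint_velocities': array([ 1.51824933e-03,  1.38735245e-06, -2.65605293e-03,  5.52573368e-04,
       -7.65754559e-05, -1.59613080e-03]), 'joint_torque': array([-4.01386123e-04, -3.86501920e+01, -3.22959781e+01,  7.03046168e-02,
        3.39504972e-02, -2.18239592e-05]), 'tool_pos': array([0.16570354, 0.55000338, 0.21371229]), 'tcp_rot': array([[-9.57437025e-01,  2.88641024e-01, -8.37922281e-04],
       [ 2.88642013e-01,  9.57435877e-01, -1.52630058e-03],
       [ 3.61703892e-04, -1.70319626e-03, -9.99998484e-01]]), 'wrist_force': array([-0.30056882,  0.24360363, -0.15639122]), 'wrist_torque': array([0.01640493, 0.00262284, 0.0297273 ]), 'grasp_force': 0.0, 'finger_gap': 0.09202956459134047}
```

View pics/top0.png

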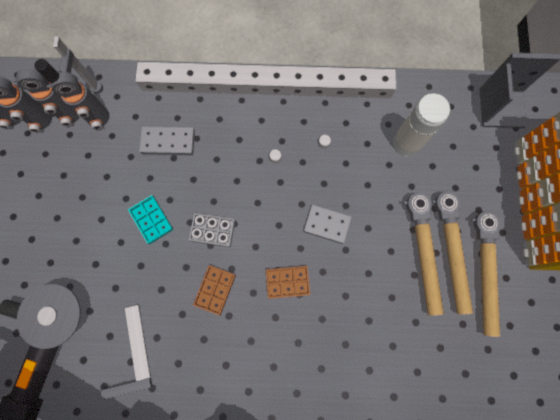

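View pics/scene0.png

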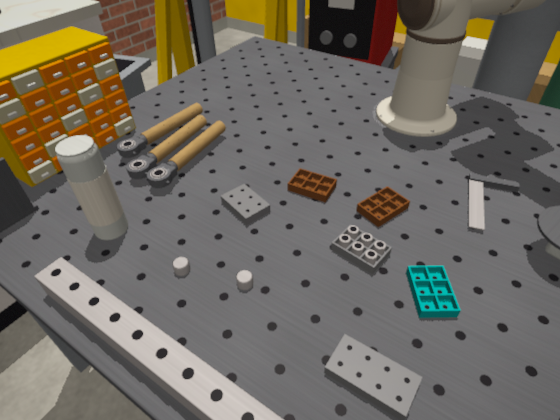

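The top view shows the full tray at (212,230), the empty one face down at (328,224), the odd tray at (166,140), turquoise at (151,219) and the brown ones at (215,289) and (288,281). In the scene view the full tray is at (361,246) and the empty tray at (246,202).

```bash
cat >> h.py <<'E'
def tray(P,im,center,r=0.075,zlo=.012,zhi=.045,ztop=None):
    m=(np.hypot(P[...,0]-center[0],P[...,1]-center[1])<r)&(P[...,2]>zlo)&(P[...,2]<zhi)
    m=m.astype(np.uint8); n,l,s,cc=cv2.connectedComponentsWithStats(m)
    k=1+np.argmax(s[1:,4]); q=P[l==k]
    R=cv2.minAreaRect((q[:,:2]*1000).astype(np.float32))
    return R,np.median(q[:,2]),s[k]
E
python3 - <<'E'
from h import *
for n in("top","scene"):
    z=np.load(f"{n}0.npz");P=z["P"];im=z["im"]
    if n=="top":
        F,E=P[240,212],P[224,328]
        for nm,u,v in[("full",212,240),("empty",328,224),("odd",166,140),("turq",151,219),("br1",215,289),("br2",288,281),("plugA",275,155),("plugB",325,141),("can",433,108)]:
            print(nm,P[v,u].round(4))
    for c,zl in((F,.012),(E,.012)): print(n,tray(P,im,c[:2],zlo=zl))
    t=P[(abs(P[...,0]-.45)<.1)&(abs(P[...,1])<.15)&(P[...,2]<.01)]; print("table z",np.median(t[:,2]),t[:,2].std())
E
```

```text
full [0.5099 0.0914 0.0202]
empty [ 0.5532 -0.1611  0.0221]
odd [0.7374 0.2136 0.0188]
turq [0.5543 0.2336 0.006 ]
br1 [0.4056 0.0791 0.0113]
br2 [ 0.4279 -0.0772  0.0056]
plugA [ 0.7071 -0.0389  0.0255]
plugB [ 0.745  -0.152   0.0237]
can [ 0.7516 -0.3408  0.2015]
top (((532.4583129882812, 95.40731811523438), (91.23540496826172, 61.40867614746094), 83.49305725097656), np.float64(0.023881075297963683), array([189, 214,  45,  33, 909], dtype=int32))
top (((554.0629272460938, -159.35809326171875), (89.99922943115234, 61.58052444458008), 74.39996337890625), np.float64(0.020218972379487665), array([ 304,  205,   47,   39, 1139], dtype=int32))
table z 0.000635321932066446 0.0029087448321787036
scene (((533.1848754882812, 96.57192993164062), (91.16287231445312, 64.60017395019531), 83.37464141845703), np.float64(0.021417543024080943), array([ 331,  224,   61,   46, 1347], dtype=int32))
scene (((554.3215942382812, -156.99334716796875), (92.8745346069336, 62.721099853515625), 74.54763793945312), np.float64(0.01964293727640093), array([220, 183,  50,  38, 986], dtype=int32))
table z 7.722905633184007e-05 0.002519360165606554
```

>>> step_arm(commands=[[[6, -5, 2], [0, 0, -10], 100], [[11, -10, 3], [0, 0, -20], 100], [[16, -15, 3.5], [0, 0, -30], 100], [[20, -20, 3.5], [0, 0, -40], 100], [[24, -26, 3.5], [0, 0, -50], 100], [[28, -32, 3.5], [0, 0, -60], 100], [[32, -38, 3.5], [0, 0, -70], 100], [[36.7, -45.5, 3.5], [0, 0, -79.8], 100], [[36.7, -45.5, 3.5], [0, 0, -79.8], 100], [[36.7, -45.5, 3.5], [0, 0, -79.8], 100]])

```text
time: 1.35
tool_pos: [0.5339, 0.0926, 0.249]
tcp_rot: [[0.118, 0.993, -0.001], [0.993, -0.118, -0.0], [-0.0, -0.001, -1.0]]
wrist_force: [0.0, -0.0, 0.8]
finger_gap: 0.0919
grasp_force: 0.0
```

```bash
python3 - <<'E'
from h import *
o=observe(); im,d,P,c=pts("wrist"); cv2.imwrite("pics/w1.png",im); np.savez("w1.npz",im=im,P=P,d=d,pose=c["pose"])
print(o["time"],o["joint_positions"],o["tool_pos"]);print(o["tcp_rot"]); print(c)
print(tray(P,im,(.533,.096)), P[210,280])
E
```

```text
1.35 [-5.11967929e-02  5.10150683e-02  1.64494023e+00 -4.07247815e-04
  1.44649439e+00  6.68131230e-02] [0.53390118 0.09256904 0.24897372]
[[ 1.17685685e-01  9.93050508e-01 -8.76586582e-04]
 [ 9.93050788e-01 -1.17686035e-01 -3.59718174e-04]
 [-4.60380315e-04 -8.28161316e-04 -9.99999551e-01]]
{'fx': 333.4389388980859, 'fy': 333.4389388980859, 'cx': 280.4260486906902, 'cy': 207.70963832877786, 'pose': array([[ 9.92960391e-01,  1.14965110e-01,  2.85076530e-02,
         5.42733470e-01],
       [-1.18445794e-01,  9.64792752e-01,  2.34830874e-01,
         1.56378293e-01],
       [-5.06619754e-04, -2.36554368e-01,  9.71618122e-01,
         4.17828804e-01],
       [ 0.00000000e+00,  0.00000000e+00,  0.00000000e+00,
         1.00000000e+00]])}
(((533.8175048828125, 94.77141571044922), (89.27206420898438, 60.986915588378906), 83.14041137695312), np.float64(0.027559861264797092), array([ 254,  142,   52,   74, 2721], dtype=int32)) [0.53015072 0.05704267 0.01852429]
```

View pics/w1.png

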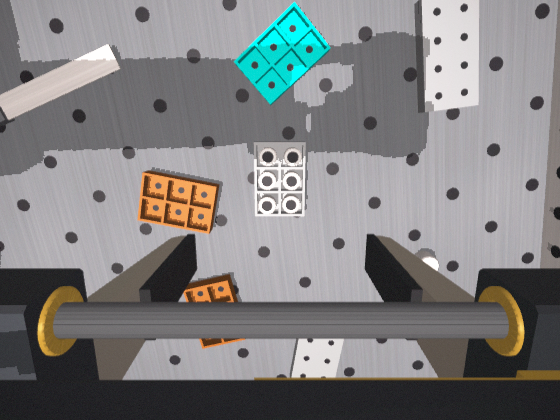

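The wrist view shows the full tray with six bosses at (280,180), brown trays at (180,200) and (213,310), the turquoise one at (283,53), and the empty tray at (318,358) behind the fingers.

>>> step_arm(commands=[[[0.5, -5, 0], [0, 0, -2], 100], [[1, -11, 0], [0, 0, -4], 100], [[1.5, -17, 0], [0, 0, -6], 100], [[2, -22, 0], [0, 0, -8], 100], [[2, -25.2, 0], [0, 0, -8.8], 100], [[2, -25.2, 0], [0, 0, -8.8], 100], [[2, -25.2, 0], [0, 0, -8.8], 100], [[2, -25.2, 0], [0, 0, -8.8], 100], [[2, -25.2, 0], [0, 0, -8.8], 100], [[2, -25.2, 0], [0, 0, -8.8], 100]])

```text
time: 2.65
tool_pos: [0.553, -0.1559, 0.2497]
tcp_rot: [[0.264, 0.964, 0.0], [0.964, -0.264, -0.0], [0.0, 0.0, -1.0]]
wrist_force: [-0.0, 0.5, -0.4]
finger_gap: 0.0921
grasp_force: 0.0
```

```bash
python3 - <<'E'
from h import *
o=observe(); im,d,P,c=pts("wrist"); cv2.imwrite("pics/w2.png",im); np.savez("w2.npz",im=im,P=P,d=d,pose=c["pose"])
print(o["time"],o["joint_positions"],o["tool_pos"]);print(o["tcp_rot"])
print(tray(P,im,(.554,-.158)))
E
```

```text
2.65 [-4.85053356e-01  1.35347610e-01  1.55326322e+00  3.21117502e-05
  1.45287242e+00 -2.17544500e-01] [ 0.55304909 -0.15593956  0.24968981]
[[ 2.64333361e-01  9.64431367e-01  1.11649951e-04]
 [ 9.64431374e-01 -2.64333360e-01 -2.27984782e-05]
 [ 7.52523909e-06  1.13705114e-04 -9.99999994e-01]]
(((554.061279296875, -157.2449188232422), (89.49811553955078, 60.95608901977539), 74.34988403320312), np.float64(0.018979485495008136), array([ 257,  146,   51,   74, 3680], dtype=int32))
```

>>> step_arm(commands=[[[0.1, -0.1, -4], [0, 0, -0.3], 100], [[0.1, -0.1, -8.5], [0, 0, -0.3], 100], [[0.1, -0.1, -13], [0, 0, -0.3], 100], [[0.1, -0.1, -17], [0, 0, -0.3], 100], [[0.1, -0.1, -20.5], [0, 0, -0.3], 100], [[0.1, -0.1, -23], [0, 0, -0.3], 100], [[0.1, -0.1, -24.4], [0, 0, -0.3], 100], [[0.1, -0.1, -24.7], [0, 0, -0.3], 100], [[0.1, -0.1, -24.7], [0, 0, -0.3], 90], [[0.1, -0.1, -24.7], [0, 0, -0.3], 80]], squeeze=20)

```text
time: 3.95
tool_pos: [0.5549, -0.1579, 0.0038]
tcp_rot: [[0.27, 0.963, 0.002], [0.963, -0.27, -0.001], [-0.0, 0.002, -1.0]]
wrist_force: [0.6, 0.0, -0.2]
finger_gap: 0.0746
grasp_force: 0.0
```

>>> step_arm(commands=[[[0, 0, 0], [0, 0, 0], 70], [[0, 0, 0], [0, 0, 0], 50], [[0, 0, 0], [0, 0, 0], 50], [[0, 0, 0], [0, 0, 0], 50], [[0, 0, 1], [0, 0, 0], 50], [[0, 0, 3.5], [0, 0, 0], 50], [[0, 0, 7.5], [0, 0, 0], 50], [[-0.5, 4, 11], [0, 0, 3], 50], [[-1, 8, 13], [0, 0, 6], 50], [[-1.5, 12, 13], [0, 0, 8.8], 50]])

```text
time: 5.2
tool_pos: [0.54, -0.0367, 0.135]
tcp_rot: [[0.118, 0.993, 0.004], [0.993, -0.118, -0.001], [-0.001, 0.004, -1.0]]
wrist_force: [0.4, 0.8, -1.0]
finger_gap: 0.0609
grasp_force: 20.0
```

>>> step_arm(commands=[[[-0.2, 1.5, 2], [0, 0, 0.3], 50], [[-0.5, 3.7, 4.7], [0, 0, 0.3], 50], [[-0.5, 3.7, 4.7], [0, 0, 0.3], 50], [[-0.5, 3.7, 4.7], [0, 0, 0.3], 50], [[-0.5, 3.7, 4.7], [0, 0, 0.3], 50], [[-0.5, 3.7, 4.7], [0, 0, 0.3], 50], [[-0.5, 3.7, 4.7], [0, 0, 0.3], 50], [[-0.5, 3.7, 4.7], [0, 0, 0.3], 50], [[-0.5, 3.7, 4.7], [0, 0, 0.3], 50], [[-0.5, 3.7, 4.7], [0, 0, 0.3], 50]])

```text
time: 6.45
tool_pos: [0.534, -0.0005, 0.1796]
tcp_rot: [[0.115, 0.993, 0.0], [0.993, -0.115, -0.0], [-0.0, 0.0, -1.0]]
wrist_force: [-0.2, -0.1, -1.3]
finger_gap: 0.0608
grasp_force: 20.0
```

```bash
python3 - <<'E'
from h import *
o=observe(); im,d,P,c=pts("wrist"); cv2.imwrite("pics/w3.png",im); np.savez("w3.npz",im=im,P=P,d=d,pose=c["pose"])
print(o["time"],o["joint_positions"],o["tool_pos"]);print(o["tcp_rot"],c["pose"][:3,3])
print(tray(P,im,(.534,.096)))
print(tray(P,im,(.534,0),zlo=.17,zhi=.21))
im,d,P,c=pts("top");print(tray(P,im,(.534,0.096)),tray(P,im,(.534,0),zlo=.15,zhi=.24))
E
```

```text
6.45 [-2.27369878e-01  8.15047469e-02  1.75163732e+00 -8.98808069e-06
  1.30841806e+00 -1.12605561e-01] [ 5.33988103e-01 -4.84666602e-04  1.79630220e-01]
[[ 1.14510244e-01  9.93422067e-01  2.97362946e-05]
 [ 9.93422067e-01 -1.14510244e-01 -1.57898944e-05]
 [-1.22809192e-05  3.13487959e-05 -9.99999999e-01]] [0.54140664 0.06490892 0.34871206]
(((532.4942626953125, 96.98058319091797), (89.86714935302734, 61.133094787597656), 83.24772644042969), np.float64(0.025765253610741334), array([ 234,   42,   67,  101, 4435], dtype=int32))
(((534.9895629882812, 11.967796325683594), (65.88175964355469, 89.44827270507812), 83.49713897705078), np.float64(0.19546136026503202), array([  180,   168,   201,   134, 18251], dtype=int32))
(((533.967529296875, 105.99820709228516), (68.87114715576172, 61.22309875488281), 83.27903747558594), np.float64(0.025842027258517586), array([189, 214,  34,  31, 624], dtype=int32)) (((529.71826171875, -37.546146392822266), (19.08437156677246, 60.93246841430664), 83.24160766601562), np.float64(0.1962723517604421), array([261, 203,  16,  35, 257], dtype=int32))
```

View pics/w3.png

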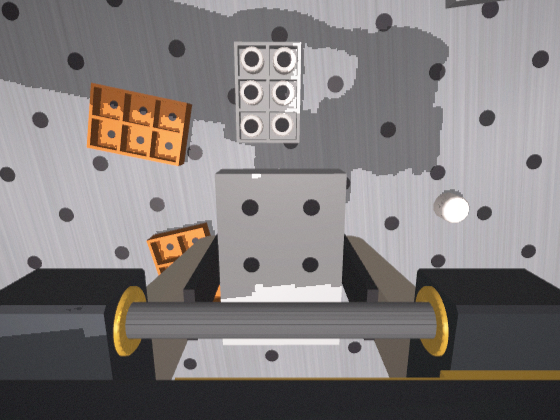

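Wrist view: the full tray is clear at (268,92) and the carried tray's face fills (217–344, 172–285), with its front edge at row 172.

```bash
python3 - <<'E'
from h import *
z=np.load("w3.npz");P=z["P"];R=np.array([[0.1145,.9934],[.9934,-.1145]])
s=P[165:285,205:355]; q=s[(s[...,2]>.18)&(s[...,2]<.21)]
print(np.median(q[:,2]))
l=(q[:,:2]-[.534,-.0005])@R   # tool x,y
fr=l[:,0]>0.02; f=l[fr]
print("front x",np.percentile(f[:,0],[99,99.9,100]), "y lims",np.percentile(f[:,1],[0,.5,1,99,99.5,100]))
b=(np.array([.5325,.097])-[.534,-.0005])@R; print("full in tool",b)
E
```

```text
0.1954497341115073
front x [0.04531259 0.04541738 0.04545514] y lims [-0.03087011 -0.03044229 -0.03017018  0.02966245  0.02994226  0.03050372]
full in tool [ 0.09668475 -0.01265385]
```

>>> step_arm(commands=[[[0, 4, -2], [0, 0, -0.2], 50], [[-0.1, 8, -6], [0, 0, -0.2], 50], [[-0.1, 9.7, -10], [0, 0, -0.2], 50], [[-0.1, 9.7, -12.5], [0, 0, -0.2], 50], [[-0.1, 9.7, -13.8], [0, 0, -0.2], 50], [[-0.1, 9.7, -14.4], [0, 0, -0.2], 50], [[-0.1, 9.7, -14.9], [0, 0, -0.2], 50], [[-0.1, 9.7, -15.2], [0, 0, -0.2], 50], [[-0.1, 9.7, -15.5], [0, 0, -0.2], 50], [[-0.1, 9.7, -15.6], [0, 0, -0.2], 50]])

```text
time: 7.8
tool_pos: [0.5331, 0.0965, 0.0237]
tcp_rot: [[0.118, 0.993, 0.0], [0.993, -0.118, -0.0], [0.0, 0.0, -1.0]]
wrist_force: [-1.2, 0.2, 0.4]
finger_gap: 0.0609
grasp_force: 20.0
```

```bash
python3 - <<'E'
from h import *
o=observe(); print(o["time"],o["tool_pos"],o["wrist_force"])
im,d,P,c=pts("scene"); q=cv2.resize(im[190:310,280:460],None,fx=4,fy=4,interpolation=2); cv2.imwrite("pics/s4.png",q)
E
```

```text
7.8 [0.53305792 0.09646242 0.02365875] [-1.17040635  0.15460076  0.36911356]
```

View pics/s4.png

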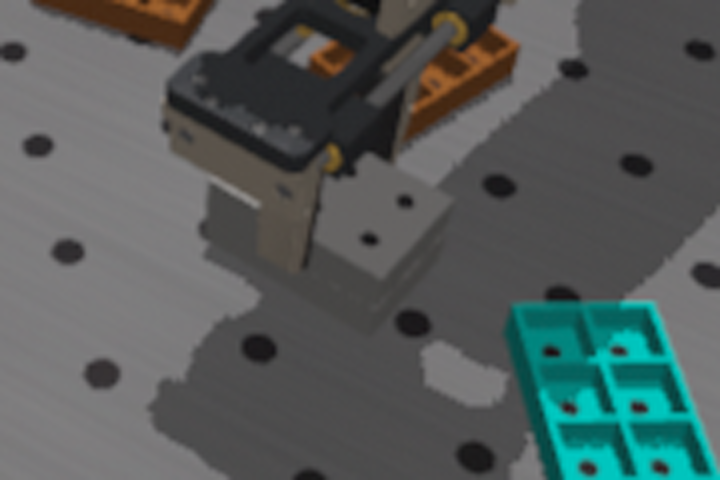

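The crop shows the trays stacked squarely at (310,260), rims meeting with no visible offset. I'll seat it, release, and tilt the open gripper for the pair grasp.

>>> step_arm(commands=[[[0, 0, -0.07], [0, 0, 0], 50], [[0, 0, -0.07], [0, 0, 0], 75], [[0, 0, -0.07], [0, 0, 0], 100], [[0, 0, -0.07], [0, 0, 0], 100], [[0, 0, -0.07], [0, 0, 0], 100], [[0, 0.3, -0.3], [8.9, -1.1, 0], 100], [[0, 0.6, -0.6], [17.9, -2.1, 0], 100], [[0.1, 0.85, -0.9], [26.8, -3.2, 0], 100], [[0.1, 1.1, -1.1], [35.7, -4.2, 0], 100], [[0.1, 1.3, -1.2], [44.7, -5.3, 0], 100]])

```text
time: 9.1
tool_pos: [0.5348, 0.1089, 0.0123]
tcp_rot: [[0.082, 0.993, 0.086], [0.699, -0.119, 0.705], [0.71, 0.002, -0.704]]
wrist_force: [-0.1, 0.5, -0.3]
finger_gap: 0.092
grasp_force: 0.0
```

```bash
python3 - <<'E'
from h import *
o=observe(); print(o["time"],o["tool_pos"],o["wrist_force"],o["finger_gap"],o["joint_positions"]);print(o["tcp_rot"])
im,d,P,c=pts("scene"); q=cv2.resize(im[170:310,280:460],None,fx=4,fy=4,interpolation=2); cv2.imwrite("pics/s5.png",q)
E
```

```text
9.1 [0.53475241 0.10892294 0.01228281] [-0.139912    0.5274104  -0.32135132] 0.09200161523269594 [-0.46140482  0.47232611  1.88906552  0.79005831  1.23066482 -0.79394068]
[[ 0.08186247  0.99292523  0.08601182]
 [ 0.69905779 -0.11871699  0.70514147]
 [ 0.71036381  0.00240261 -0.70383058]]
```

View pics/s5.png

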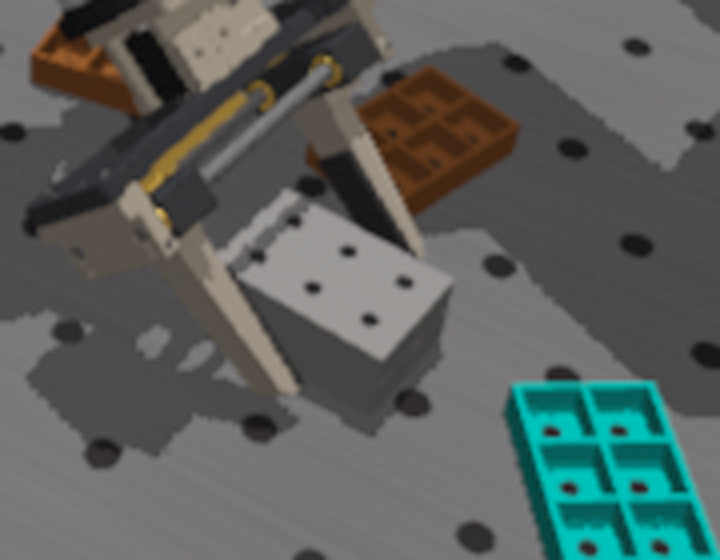

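The crop shows the pair closed and square at (345,320), with the open fingers straddling it across the width at 45°.

>>> step_arm(commands=[[[0, 0, 0], [0, 0, 0], 80], [[0, 0, 0], [0, 0, 0], 70], [[0, 0, 0], [0, 0, 0], 50], [[0, 0, 0], [0, 0, 0], 50], [[0, 0, 0], [0, 0, 0], 50], [[0, 0, 0], [0, 0, 0], 50], [[0, 0, 0.5], [0, 0, 0], 50], [[0, 0, 2], [0, 0, 0], 50], [[0, 0, 5], [0, 0, 0], 50], [[0, 0, 8], [0, 0, 0], 50]], squeeze=40)

```text
time: 10.4
tool_pos: [0.5335, 0.1092, 0.0924]
tcp_rot: [[0.084, 0.993, 0.083], [0.703, -0.118, 0.702], [0.707, -0.001, -0.708]]
wrist_force: [-0.0, -0.2, -3.6]
finger_gap: 0.0608
grasp_force: 40.0
```

```bash
python3 - <<'E'
from h import *
from scipy.spatial.transform import Rotation as Ro
o=observe(); print(o["time"],o["tool_pos"],o["wrist_force"],o["finger_gap"],o["grasp_force"]);R=o["tcp_rot"];print(R)
im,d,P,c=pts("scene"); q=cv2.resize(im[130:290,270:470],None,fx=4,fy=3.7,interpolation=2); cv2.imwrite("pics/s6.png",q)
# plan: yaw +6.75 then rotate -90 about x; grasp pt path
T=o["tool_pos"];G=T-.019*R[:,2]; print("G",G)
yaw=np.degrees(np.arctan2(R[1,1],R[0,1]));print(yaw)
G1=np.array([.555,-.02,.17])
for i in range(1,11):
    f=i/10; Q=Ro.from_euler("x",-90*f,degrees=True)*Ro.from_euler("z",-yaw*min(1,2*f),degrees=True)
    g=G+(G1-G)*f; t=g+.019*(Q.as_matrix()@R)[:,2]
    print(((t-T)*100).round(1),Q.as_rotvec(degrees=True).round(1))
E
```

```text
10.4 [0.53346478 0.10920928 0.09243142] [-0.02996057 -0.16259204 -3.61237759] 0.06082765786097738 39.998512922320515
[[ 0.08445676  0.9929871   0.08272656]
 [ 0.70265489 -0.11821739  0.70164147]
 [ 0.70650064 -0.00113014 -0.7077115 ]]
G [0.53189297 0.0958781  0.10587794]
-6.789238579674479
[ 0.2 -1.4  0.4] [-9.   0.1  1.4]
[ 0.4 -2.8  0.9] [-18.    0.4   2.7]
[ 0.6 -4.2  1.5] [-27.   1.   4.]
[ 0.8 -5.7  2. ] [-36.    1.7   5.3]
[ 1.  -7.1  2.7] [-44.9   2.7   6.4]
[ 1.2 -8.6  3.3] [-53.9   3.2   6.3]
[  1.5 -10.    4. ] [-62.9   3.7   6.1]
[  1.7 -11.5   4.8] [-71.9   4.3   5.9]
[  1.9 -12.9   5.6] [-80.9   4.8   5.6]
[  2.2 -14.3   6.4] [-89.9   5.3   5.3]
```

View pics/s6.png

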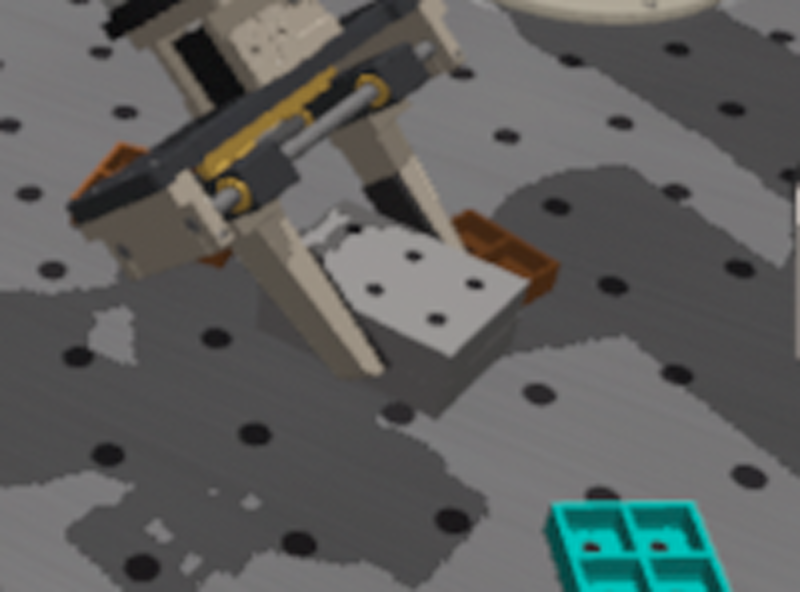

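The pair is held closed and level, lifted clear at (400,310).

>>> step_arm(commands=[[[0.2, -1.4, 0.4], [-9, 0.1, 1.4], 50], [[0.4, -2.8, 0.9], [-18, 0.4, 2.7], 50], [[0.6, -4.2, 1.5], [-27, 1, 4], 50], [[0.8, -5.7, 2], [-36, 1.7, 5.3], 50], [[1, -7.1, 2.7], [-44.9, 2.7, 6.4], 50], [[1.2, -8.6, 3.3], [-53.9, 3.2, 6.3], 50], [[1.5, -10, 4], [-62.9, 3.7, 6.1], 50], [[1.7, -11.5, 4.8], [-71.9, 4.3, 5.9], 50], [[1.9, -12.9, 5.6], [-80.9, 4.8, 5.6], 50], [[2.2, -14.3, 6.4], [-89.9, 5.3, 5.3], 50]])

```text
time: 11.7
tool_pos: [0.5556, -0.0333, 0.1554]
tcp_rot: [[0.001, 1.0, -0.0], [0.705, -0.001, -0.709], [-0.709, 0.001, -0.705]]
wrist_force: [-0.8, -0.5, -4.6]
finger_gap: 0.0608
grasp_force: 40.0
```

```bash
python3 - <<'E'
from h import *
o=observe(); print(o["time"],o["tool_pos"],o["wrist_force"],o["finger_gap"],o["joint_positions"]);R=o["tcp_rot"];print(R)
im,d,P,c=pts("scene"); cv2.imwrite("pics/s7.png",im)
E
```

```text
11.7 [ 0.55556309 -0.03327243  0.15544073] [-0.77205416 -0.50274937 -4.62446217] 0.06084634414705097 [ 0.13282063  0.35731341  1.68176839 -0.80839759  1.33432484  0.42876413]
[[ 8.18900813e-04  9.99999662e-01 -7.14285904e-05]
 [ 7.04893781e-01 -6.27903502e-04 -7.09312599e-01]
 [-7.09312404e-01  5.30507094e-04 -7.04894058e-01]]
```

>>> step_arm(commands=[[[0, 0, -2], [0, 0, 0], 50], [[0, 0, -5], [0, 0, 0], 50], [[0, 0, -8], [0, 0, 0], 50], [[0, 0, -10], [0, 0, 0], 50], [[0, 0, -11], [0, 0, 0], 50], [[0, 0, -11.5], [0, 0, 0], 50], [[0, 0, -11.8], [0, 0, 0], 50], [[0, 0, -12], [0, 0, 0], 50], [[0, 0, -12.1], [0, 0, 0], 50], [[0, 0, -12.1], [0, 0, 0], 50]])

```text
time: 13.0
tool_pos: [0.5561, -0.0334, 0.0348]
tcp_rot: [[0.001, 1.0, 0.0], [0.707, -0.0, -0.707], [-0.707, 0.001, -0.707]]
wrist_force: [0.3, 0.3, -4.1]
finger_gap: 0.0604
grasp_force: 40.0
```

```bash
python3 - <<'E'
from h import *
o=observe(); print(o["time"],o["tool_pos"],o["wrist_force"],o["finger_gap"]);R=o["tcp_rot"];print(R)
im,d,P,c=pts("scene"); cv2.imwrite("pics/s8.png",cv2.resize(im[120:300,240:440],None,fx=4,fy=3.3,interpolation=2))
E
```

```text
13.0 [ 0.55609873 -0.03343597  0.03479344] [ 0.31714822  0.30889277 -4.08662931] 0.06036671487775335
[[ 5.72928863e-04  9.99999743e-01  4.31715709e-04]
 [ 7.07128169e-01 -9.98742944e-05 -7.07085386e-01]
 [-7.07085161e-01  7.10387965e-04 -7.07128044e-01]]
```

View pics/s8.png

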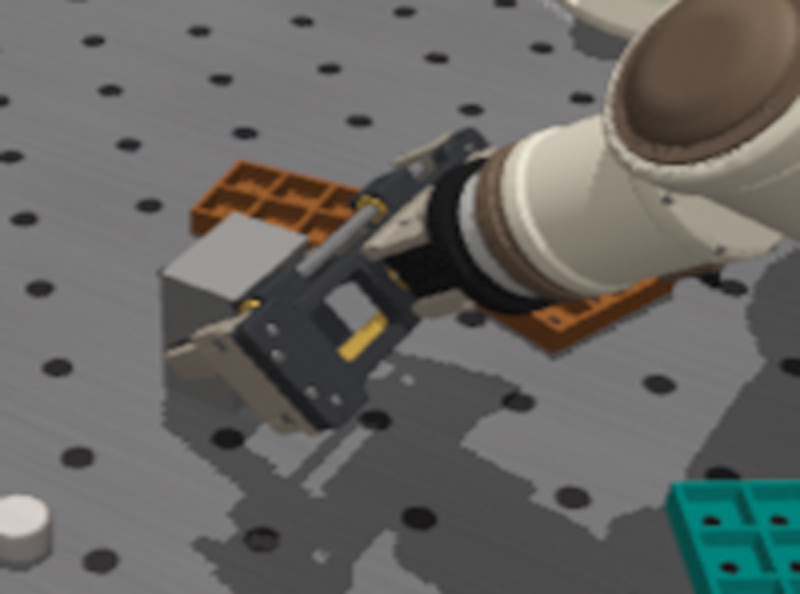

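The crop shows the pair upright, closed and just above the table at (230,290), with the gripper on the +y side.

>>> step_arm(commands=[[[0, 0, -0.05], [0, 0, 0], 50], [[0, 0, -0.1], [0, 0, 0], 50], [[0, 0, -0.1], [0, 0, 0], 50], [[0, 0, -0.15], [0, 0, 0], 50], [[0, 0, -0.15], [0, 0, 0], 50], [[0, 0, -0.2], [0, 0, 0], 50], [[0, 0, -0.2], [0, 0, 0], 50], [[0, 0, -0.2], [0, 0, 0], 50], [[0, 0, -0.2], [0, 0, 0], 50], [[0, 0, -0.2], [0, 0, 0], 50]])

```text
time: 14.3
tool_pos: [0.556, -0.0335, 0.0326]
tcp_rot: [[0.0, 1.0, 0.0], [0.707, -0.0, -0.707], [-0.707, 0.0, -0.707]]
wrist_force: [0.7, 0.3, -4.8]
finger_gap: 0.0608
grasp_force: 40.0
```

>>> step_arm(commands=[[[0, 0, -0.05], [0, 0, 0], 50], [[0, 0, -0.1], [0, 0, 0], 50], [[0, 0, -0.1], [0, 0, 0], 50], [[0, 0, -0.1], [0, 0, 0], 50], [[0, 0, -0.1], [0, 0, 0], 50], [[0, 0, -0.1], [0, 0, 0], 50], [[0, 0, -0.1], [0, 0, 0], 50], [[0, 0, -0.1], [0, 0, 0], 50], [[0, 0, -0.1], [0, 0, 0], 50], [[0, 0, -0.1], [0, 0, 0], 50]])

```text
time: 15.55
tool_pos: [0.556, -0.0335, 0.0316]
tcp_rot: [[0.0, 1.0, 0.0], [0.707, -0.0, -0.707], [-0.707, 0.0, -0.707]]
wrist_force: [-0.5, -0.8, -4.4]
finger_gap: 0.0608
grasp_force: 40.0
```

>>> step_arm(commands=[[[0, 0, -0.05], [0, 0, 0], 50], [[0, 0, -0.05], [0, 0, 0], 50], [[0, 0, -0.05], [0, 0, 0], 50], [[0, 0, -0.1], [0, 0, 0], 50], [[0, 0, -0.1], [0, 0, 0], 50], [[0, 0, -0.1], [0, 0, 0], 50], [[0, 0, -0.1], [0, 0, 0], 50], [[0, 0, -0.1], [0, 0, 0], 50], [[0, 0, -0.1], [0, 0, 0], 50], [[0, 0, -0.1], [0, 0, 0], 50]])

```text
time: 16.8
tool_pos: [0.5561, -0.0335, 0.0314]
tcp_rot: [[0.001, 1.0, 0.0], [0.706, -0.0, -0.708], [-0.708, 0.001, -0.706]]
wrist_force: [-3.2, 3.5, 5.3]
finger_gap: 0.0607
grasp_force: 40.0
```

```bash
python3 - <<'E'
from h import *
o=observe(); print(o["time"],o["tool_pos"],o["wrist_force"],o["wrist_torque"])
for n in("scene","top"):
    im,d,P,c=pts(n); m=(abs(P[...,0]-.556)<.035)&(abs(P[...,1]+.03)<.035)&(P[...,2]>.08)&(P[...,2]<.1); q=P[m]; print(n,len(q),np.percentile(q[:,2],[5,25,50,75,95]),q.mean(0), cv2.minAreaRect((q[:,:2]*1000).astype(np.float32)))
    v,u=np.nonzero(m); print(u.min(),u.max(),v.min(),v.max())
    A=np.c_[q[:,:2]-q[:,:2].mean(0),np.ones(len(q))]; print("plane",np.linalg.lstsq(A,q[:,2],rcond=None)[0])
E
```

```text
16.8 [ 0.55610568 -0.03352023  0.03138074] [-3.19581766  3.51138332  5.33799601] [ 0.02381554  0.76022194 -0.49432757]
scene 600 [0.08291859 0.08888515 0.08965824 0.09036332 0.09119129] [ 0.55914837 -0.02453504  0.08905409] ((556.33740234375, -25.28540802001953), (63.51500701904297, 41.046512603759766), 0.10032610595226288)
280 316 185 215
plane [-0.028199   -0.01005897  0.08905409]
top 603 [0.08656151 0.08904205 0.09021529 0.09136114 0.09272915] [ 0.55507101 -0.02681073  0.09002103] ((555.9412231445312, -21.759750366210938), (51.29120635986328, 69.51563262939453), 89.5527572631836)
250 276 199 232
plane [ 0.00601056 -0.02085621  0.09002103]
```

>>> step_arm(commands=[[[0, 0, 0.05], [0, 0, 0], 67], [[0, 0, 0.05], [0, 0, 0], 70], [[0, 0, 0.05], [0, 0, 0], 80], [[0, 0, 0.05], [0, 0, 0], 100], [[0, 0, 0.05], [0, 0, 0], 100], [[0, 0, 0.05], [0, 0, 0], 100], [[0, 1, 1.05], [0, 0, 0], 100], [[0, 3, 3.05], [0, 0, 0], 100], [[0, 6, 6.05], [0, 0, 0], 100], [[0, 8.5, 8.55], [0, 0, 0], 100]])

```text
time: 18.15
tool_pos: [0.5563, 0.0532, 0.118]
tcp_rot: [[0.001, 1.0, 0.002], [0.708, 0.0, -0.707], [-0.707, 0.002, -0.708]]
wrist_force: [-0.3, -0.3, -0.5]
finger_gap: 0.0917
grasp_force: 0.0
```

>>> step_arm(commands=[[[0, 0, 2], [9, 0, 0], 100], [[0, -1.5, 3.5], [18, 0, 0], 100], [[0, -3.5, 4], [28, 0, 0], 100], [[0, -6, 4], [38, 0, 0], 100], [[0, -8.5, 4], [48, 0, 0], 100], [[0, -11, 3.5], [58, 0, 0], 100], [[0, -13, 2.5], [68, 0, 0], 100], [[0, -14.5, 1], [78, 0, 0], 100], [[0, -15.2, 0], [90, 0, 0], 100], [[0, -15.2, -0.2], [90, 0, 0], 100]])

```text
time: 19.4
tool_pos: [0.5548, -0.1016, 0.1115]
tcp_rot: [[0.005, 1.0, -0.001], [0.704, -0.003, 0.71], [0.71, -0.005, -0.704]]
wrist_force: [0.7, 0.8, -0.5]
finger_gap: 0.0919
grasp_force: 0.0
```

```bash
python3 - <<'E'
from h import *
o=observe(); print(o["time"],o["tool_pos"],o["wrist_force"],o["joint_positions"]);print(o["tcp_rot"])
for n in("scene","top"):
    im,d,P,c=pts(n); m=(abs(P[...,0]-.556)<.045)&(abs(P[...,1]+.025)<.04)&(P[...,2]>.08)&(P[...,2]<.1); q=P[m]; print(n,len(q),np.percentile(q[:,2],[5,50,95]),q.mean(0), cv2.minAreaRect((q[:,:2]*1000).astype(np.float32)))
    cv2.imwrite(f"pics/{n}9.png",im)
E
```

```text
19.4 [ 0.55481329 -0.10158796  0.1115471 ] [ 0.69295804  0.80562408 -0.51008007] [-0.72331991  0.54766682  1.51884773  0.56222871  1.64977848 -0.84283373]
[[ 0.00533177  0.99998525 -0.00103295]
 [ 0.70436981 -0.00302237  0.70982676]
 [ 0.70981317 -0.00451221 -0.70437554]]
scene 645 [0.08216294 0.08943889 0.09091699] [ 0.56015416 -0.02335897  0.08860914] ((556.8854370117188, -25.404386520385742), (41.493385314941406, 65.6424560546875), 89.53179168701172)
top 594 [0.08708374 0.09014156 0.0924507 ] [ 0.55492702 -0.02743699  0.08996053] ((555.6475830078125, -27.16566276550293), (40.22261428833008, 61.518043518066406), 89.77359771728516)
```

>>> step_arm(commands=[[[0, 0, 0], [0, 0, 0], 100], [[0, 2.5, -2.5], [0, 0, 0], 100], [[0, 5, -5], [0, 0, 0], 100], [[0, 7, -7], [0, 0, 0], 100], [[0, 8, -8], [0, 0, 0], 100], [[0, 8.3, -8.3], [0, 0, 0], 100], [[0, 8.3, -8.3], [0, 0, 0], 100], [[0, 8.3, -8.3], [0, 0, 0], 100], [[0, 8.3, -8.3], [0, 0, 0], 90], [[0, 8.3, -8.3], [0, 0, 0], 80]])

```text
time: 20.75
tool_pos: [0.5561, -0.0179, 0.0313]
tcp_rot: [[0.0, 1.0, 0.001], [0.707, -0.001, 0.707], [0.707, 0.0, -0.707]]
wrist_force: [0.4, -0.7, -0.8]
finger_gap: 0.0749
grasp_force: 0.0
```

>>> step_arm(commands=[[[0, 0, 0], [0, 0, 0], 75], [[0, 0, 0], [0, 0, 0], 70], [[0, 0, 0], [0, 0, 0], 67], [[0, 0, 0], [0, 0, 0], 50], [[0, 0, 0], [0, 0, 0], 50], [[0, 0, 0], [0, 0, 0], 50], [[0, 0, 0.5], [0, 0, 0], 50], [[0, 0, 2], [0, 0, 0], 50], [[0, 0, 5], [0, 0, 0], 50], [[0, 0, 8], [0, 0, 0], 50]], squeeze=40)

```text
time: 22.0
tool_pos: [0.5558, -0.0175, 0.1125]
tcp_rot: [[0.001, 1.0, -0.0], [0.707, -0.0, 0.707], [0.707, -0.0, -0.707]]
wrist_force: [-0.4, 0.4, -4.4]
finger_gap: 0.0606
grasp_force: 40.0
```

```bash
python3 - <<'E'
from h import *
o=observe(); print(o["time"],o["tool_pos"],o["wrist_force"],o["finger_gap"]);print(o["tcp_rot"])
im,d,P,c=pts("scene"); cv2.imwrite("pics/s10.png",cv2.resize(im[100:280,220:420],None,fx=4,fy=3.3,interpolation=2))
E
```

```text
22.0 [ 0.55578927 -0.01752728  0.11250292] [-0.42267831  0.42558198 -4.38009962] 0.06060686980491145
[[ 5.07918254e-04  9.99999871e-01 -1.67750637e-05]
 [ 7.07389055e-01 -3.47438836e-04  7.06824309e-01]
 [ 7.06824212e-01 -3.70875465e-04 -7.07389140e-01]]
```

View pics/s10.png

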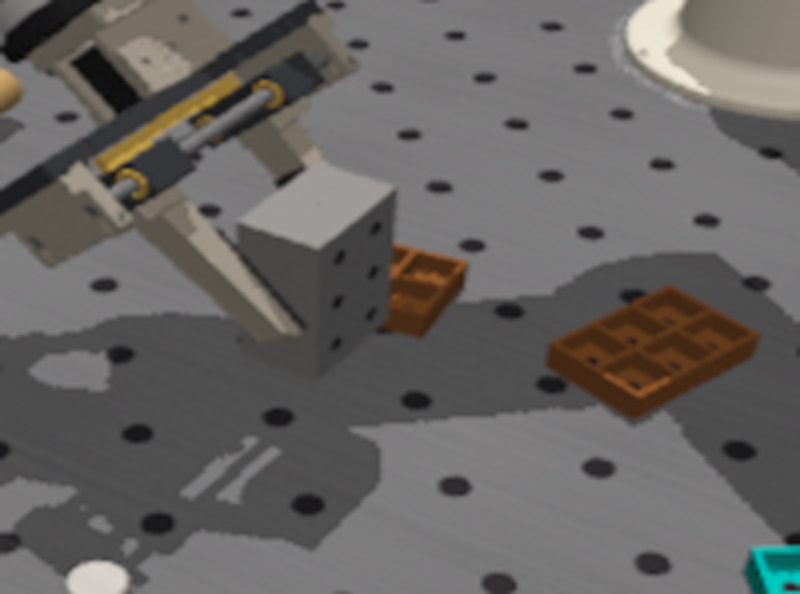

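The pair is held upright and closed, lifted at (320,270), with the bottom face and drain holes facing the +y side.

>>> step_arm(commands=[[[0, -0.2, 0.5], [-9, 0, 0], 50], [[0, -0.5, 1.05], [-18, 0, 0], 50], [[0, -0.75, 1.6], [-27, 0, 0], 50], [[0, -1.05, 2.3], [-36, 0, 0], 50], [[0, -1.35, 2.8], [-45, 0, 0], 50], [[0, -1.65, 2.9], [-54, 0, 0], 50], [[0, -1.95, 2.9], [-63, 0, 0], 50], [[0, -2.2, 3.1], [-72, 0, 0], 50], [[0, -2.45, 3.2], [-81, 0, 0], 50], [[0, -2.7, 3.4], [-90, 0, 0], 50]])

```text
time: 23.3
tool_pos: [0.5555, -0.0437, 0.1451]
tcp_rot: [[0.001, 1.0, 0.0], [0.705, -0.001, -0.709], [-0.709, 0.001, -0.705]]
wrist_force: [-0.3, 0.0, -4.7]
finger_gap: 0.0606
grasp_force: 40.0
```

>>> step_arm(commands=[[[0, 0, -2], [0, 0, 0], 50], [[0, 0, -5], [0, 0, 0], 50], [[0, 0, -8], [0, 0, 0], 50], [[0, 0, -10.5], [0, 0, 0], 50], [[0, 0, -12], [0, 0, 0], 50], [[0, 0, -12.7], [0, 0, 0], 50], [[0, 0, -13], [0, 0, 0], 50], [[0, 0, -13.1], [0, 0, 0], 50], [[0, 0, -13.1], [0, 0, 0], 50], [[0, 0, -13.1], [0, 0, 0], 50]])

```text
time: 24.55
tool_pos: [0.5563, -0.0444, 0.0146]
tcp_rot: [[0.001, 1.0, 0.001], [0.707, -0.0, -0.707], [-0.707, 0.001, -0.707]]
wrist_force: [0.4, 0.5, -3.6]
finger_gap: 0.0612
grasp_force: 40.0
```

```bash
python3 - <<'E'
from h import *
o=observe(); print(o["time"],o["tool_pos"],o["wrist_force"],o["finger_gap"]);print(o["tcp_rot"])
for n in("scene","top"):
    im,d,P,c=pts(n); m=(abs(P[...,0]-.556)<.04)&(abs(P[...,1]+.03)<.06)&(P[...,2]>.033)&(P[...,2]<.05); q=P[m]; print(n,len(q),np.percentile(q[:,2],[5,50,95]),q.mean(0), cv2.minAreaRect((q[:,:2]*1000).astype(np.float32)))
E
```

```text
24.55 [ 0.55632373 -0.04437947  0.01456348] [ 0.36309752  0.52481468 -3.57905152] 0.061152038985479
[[ 8.88176045e-04  9.99999228e-01  8.68722404e-04]
 [ 7.07197412e-01 -1.39150516e-05 -7.07016139e-01]
 [-7.07015581e-01  1.24231303e-03 -7.07196878e-01]]
scene 643 [0.03691877 0.04243484 0.04402325] [ 0.55663694 -0.04634753  0.04202597] ((555.0696411132812, -30.06203842163086), (75.90214538574219, 91.33570098876953), 0.06302037090063095)
top 1201 [0.03937458 0.04278281 0.04594578] [ 0.55619688 -0.03344885  0.04268085] ((555.9775390625, -32.35660171508789), (88.35455322265625, 79.70755004882812), 89.17021942138672)
```

>>> step_arm(commands=[[[0, 0, -0.1], [0, 0, 0], 50], [[0, 0, -0.15], [0, 0, 0], 50], [[0, 0, -0.2], [0, 0, 0], 50], [[0, 0, -0.2], [0, 0, 0], 50], [[0, 0, -0.2], [0, 0, 0], 50], [[0, 0, -0.2], [0, 0, 0], 50], [[0, 0, -0.2], [0, 0, 0], 50], [[0, 0, -0.2], [0, 0, 0], 50], [[0, 0, -0.2], [0, 0, 0], 50], [[0, 0, -0.2], [0, 0, 0], 50]])

```text
time: 25.9
tool_pos: [0.556, -0.0445, 0.0121]
tcp_rot: [[0.0, 1.0, 0.0], [0.707, -0.0, -0.707], [-0.707, 0.0, -0.707]]
wrist_force: [-0.2, -0.4, -3.8]
finger_gap: 0.0608
grasp_force: 40.0
```

>>> step_arm(commands=[[[0, 0, -0.03], [0, 0, 0], 50], [[0, 0, -0.05], [0, 0, 0], 50], [[0, 0, -0.07], [0, 0, 0], 50], [[0, 0, -0.07], [0, 0, 0], 50], [[0, 0, -0.07], [0, 0, 0], 50], [[0, 0, -0.07], [0, 0, 0], 50], [[0, 0, -0.07], [0, 0, 0], 50], [[0, 0, -0.07], [0, 0, 0], 50], [[0, 0, -0.07], [0, 0, 0], 50], [[0, 0, -0.07], [0, 0, 0], 50]])

```text
time: 27.15
tool_pos: [0.556, -0.0445, 0.0118]
tcp_rot: [[0.001, 1.0, 0.0], [0.707, -0.0, -0.707], [-0.707, 0.001, -0.707]]
wrist_force: [-3.2, 3.4, 5.2]
finger_gap: 0.0608
grasp_force: 40.0
```

>>> step_arm(commands=[[[0, 0, 0.04], [0, 0, 0], 67], [[0, 0, 0.04], [0, 0, 0], 70], [[0, 0, 0.04], [0, 0, 0], 80], [[0, 0, 0.04], [0, 0, 0], 100], [[0, 0, 0.04], [0, 0, 0], 100], [[0, 0, 0.04], [0, 0, 0], 100], [[0, 1.5, 1.5], [0, 0, 0], 100], [[0, 3, 4], [10, 0, 0], 100], [[0, 2.5, 7], [20, 0, 0], 100], [[0, 2, 9], [30, 0, 0], 100]])

```text
time: 28.4
tool_pos: [0.5578, -0.0229, 0.1052]
tcp_rot: [[-0.002, 1.0, 0.006], [0.967, 0.003, -0.254], [-0.254, 0.006, -0.967]]
wrist_force: [-0.2, -0.7, -1.3]
finger_gap: 0.0918
grasp_force: 0.0
```

>>> step_arm(commands=[[[0, -0.65, 3], [10, 0, 0], 100], [[0, -0.65, 6], [15, 0, 0], 100], [[0, -0.65, 8], [15, 0, 0], 100], [[0, -0.65, 8], [15, 0, 0], 100], [[0, -0.65, 8], [15, 0, 0], 100], [[0, -0.65, 8], [15, 0, 0], 100], [[0, -0.65, 8], [15, 0, 0], 100], [[0, -0.65, 8], [15, 0, 0], 100], [[0, -0.65, 8], [15, 0, 0], 100], [[0, -0.65, 8], [15, 0, 0], 100]])

```text
time: 29.65
tool_pos: [0.556, -0.031, 0.1814]
tcp_rot: [[0.0, 1.0, 0.0], [1.0, -0.0, -0.0], [-0.0, 0.0, -1.0]]
wrist_force: [0.3, 0.3, 0.2]
finger_gap: 0.092
grasp_force: 0.0
```

```bash
python3 - <<'E'
from h import *
o=observe(); print(o["time"],o["tool_pos"],o["wrist_force"],o["finger_gap"]);print(o["tcp_rot"])
for n in("wrist","top","scene"):
    im,d,P,c=pts(n); print(n,tray(P,im,(.556,-.031),zlo=.03,zhi=.055),tray(P,im,(.556,-.031),zlo=.006,zhi=.055)[0])
    cv2.imwrite(f"pics/{n}11.png",im)
E
```

```text
29.65 [ 0.55597735 -0.03101116  0.18137149] [0.30199573 0.25199624 0.24132499] 0.0920375820046563
[[ 3.90714722e-04  9.99999918e-01  1.10687733e-04]
 [ 9.99999923e-01 -3.90712394e-04 -2.10537652e-05]
 [-2.10105164e-05  1.10695951e-04 -9.99999994e-01]]
wrist (((555.8646240234375, -29.81987762451172), (89.85166931152344, 61.05802917480469), 89.9791259765625), np.float64(0.03898991928482293), array([ 248,  149,   66,   93, 5924], dtype=int32)) ((555.8641357421875, -29.806621551513672), (89.87813568115234, 61.05799865722656), 89.98021697998047)
top (((555.0570068359375, -69.79525756835938), (13.576590538024902, 59.529579162597656), 89.04754638671875), np.float64(0.0401766693675758), array([283, 207,   8,  28, 115], dtype=int32)) ((554.936767578125, -69.79702758789062), (13.767169952392578, 59.69370651245117), 89.39693450927734)
scene (((556.1099243164062, -30.521636962890625), (64.0126953125, 91.71867370605469), 0.3252725899219513), np.float64(0.03955204552434499), array([ 267,  200,   58,   40, 1278], dtype=int32)) ((556.0848999023438, -30.27078628540039), (64.01295471191406, 92.2226333618164), 0.2883201837539673)
```

>>> step_arm(commands=[[[0, 0.1, -4], [0, 0, 0], 100], [[0, 0.1, -8], [0, 0, 0], 100], [[0, 0.1, -12], [0, 0, 0], 100], [[0, 0.1, -14.5], [0, 0, 0], 100], [[0, 0.1, -15.5], [0, 0, 0], 100], [[0, 0.1, -15.8], [0, 0, 0], 100], [[0, 0.1, -15.8], [0, 0, 0], 90], [[0, 0.1, -15.8], [0, 0, 0], 80], [[0, 0.1, -15.8], [0, 0, 0], 70], [[0, 0.1, -15.8], [0, 0, 0], 67]], squeeze=20)

```text
time: 31.05
tool_pos: [0.5562, -0.0301, 0.0238]
tcp_rot: [[0.0, 1.0, 0.001], [1.0, -0.0, -0.0], [-0.0, 0.001, -1.0]]
wrist_force: [-0.4, -0.4, 0.8]
finger_gap: 0.0617
grasp_force: 0.0
```

>>> step_arm(commands=[[[0, 0, 0], [0, 0, 0], 50], [[0, 0, 0], [0, 0, 0], 50], [[0, 0, 0], [0, 0, 0], 50], [[0, 0, 0.2], [0, 0, 0], 50], [[0, 0, 0.5], [0, 0, 0], 50], [[0, 0, 1], [0, 0, 0], 50], [[0, 0, 2], [0, 0, 0], 50], [[0, 0, 3.5], [0, 0, 0], 50], [[0, 0, 6], [0, 0, 0], 50], [[0, 0, 9], [0, 0, 0], 50]])

```text
time: 32.3
tool_pos: [0.5558, -0.0299, 0.1149]
tcp_rot: [[0.0, 1.0, 0.0], [1.0, -0.0, 0.0], [0.0, 0.0, -1.0]]
wrist_force: [-0.3, -0.5, -1.2]
finger_gap: 0.0605
grasp_force: 20.0
```

```bash
python3 - <<'E'
from h import *
o=observe(); print(o["time"],o["tool_pos"],o["wrist_force"],o["finger_gap"],o["grasp_force"])
im,d,P,c=pts("scene"); cv2.imwrite("pics/s12.png",cv2.resize(im[110:290,200:400],None,fx=4,fy=3.3,interpolation=2))
E
```

```text
32.3 [ 0.5558161  -0.02994347  0.11485886] [-0.33774339 -0.4804953  -1.16230011] 0.06054932770207501 19.99991700053215
```

View pics/s12.png

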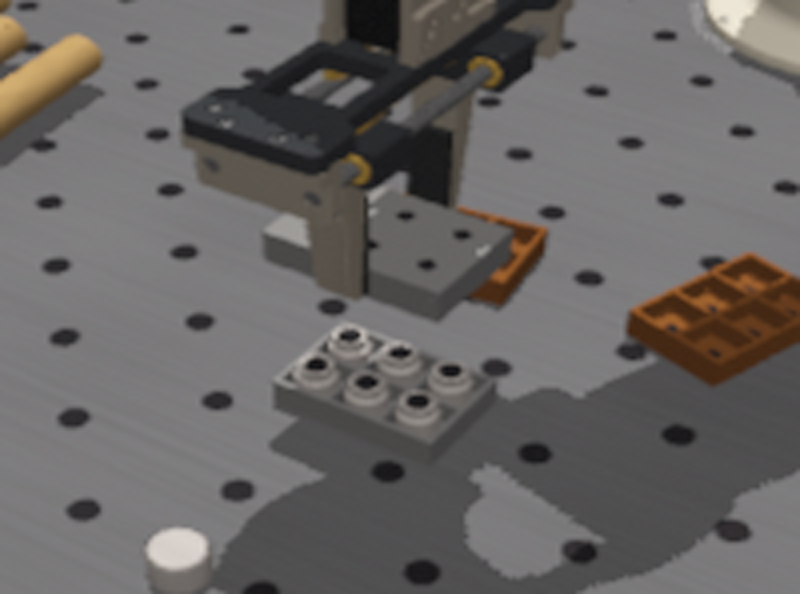

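The crop shows the lower tray at (385,390) holding all six bosses spigots up, and the emptied tray held level above it.

>>> step_arm(commands=[[[0, 2, 0.5], [0, 0, 0], 50], [[0, 6, 0.5], [0, 0, 0], 50], [[0, 10, 0], [0, 0, 0], 50], [[0, 12.5, -2], [0, 0, 0], 50], [[0, 12.5, -6], [0, 0, 0], 50], [[0, 12.5, -9], [0, 0, 0], 50], [[0, 12.5, -10.3], [0, 0, 0], 50], [[0, 12.5, -10.7], [0, 0, 0], 50], [[0, 12.5, -10.9], [0, 0, 0], 50], [[0, 12.5, -10.9], [0, 0, 0], 50]])

```text
time: 33.6
tool_pos: [0.5569, 0.095, 0.0054]
tcp_rot: [[0.001, 1.0, 0.002], [1.0, -0.001, -0.0], [-0.0, 0.002, -1.0]]
wrist_force: [-0.9, -0.7, -1.1]
finger_gap: 0.0607
grasp_force: 20.0
```

>>> step_arm(commands=[[[0, 0, -0.05], [0, 0, 0], 50], [[0, 0, -0.1], [0, 0, 0], 50], [[0, 0, -0.1], [0, 0, 0], 50], [[0, 0, -0.1], [0, 0, 0], 50], [[0, 0, -0.1], [0, 0, 0], 50], [[0, 0, -0.1], [0, 0, 0], 50], [[0, 0, -0.1], [0, 0, 0], 50], [[0, 0, -0.1], [0, 0, 0], 50], [[0, 0, -0.1], [0, 0, 0], 50], [[0, 0, -0.1], [0, 0, 0], 50]])

```text
time: 34.85
tool_pos: [0.5563, 0.095, 0.0037]
tcp_rot: [[0.0, 1.0, 0.001], [1.0, -0.0, -0.0], [-0.0, 0.001, -1.0]]
wrist_force: [-0.5, -1.0, 4.9]
finger_gap: 0.0607
grasp_force: 20.0
```

Tray touches the table. Release, rise, and check.

>>> step_arm(commands=[[[0, 0, 0.03], [0, 0, 0], 67], [[0, 0, 0.03], [0, 0, 0], 70], [[0, 0, 0.03], [0, 0, 0], 80], [[0, 0, 0.03], [0, 0, 0], 100], [[0, 0, 0.03], [0, 0, 0], 100], [[0, 0, 0.03], [0, 0, 0], 100], [[0, 0, 2], [0, 0, 0], 100], [[0, 0, 6], [0, 0, 0], 100], [[0, 0, 11], [0, 0, 0], 100], [[0, 0, 16], [0, 0, 0], 100]])

```text
time: 36.1
tool_pos: [0.5561, 0.095, 0.1665]
tcp_rot: [[0.0, 1.0, 0.002], [1.0, -0.0, -0.0], [-0.0, 0.002, -1.0]]
wrist_force: [0.4, -0.2, 0.4]
finger_gap: 0.0916
grasp_force: 0.0
```

>>> step_arm(commands=[[[-2, 4, 3], [0, 0, 0], 100], [[-4, 8, 5], [0, 0, 0], 100], [[-6, 12, 6], [0, 0, 0], 100], [[-8, 16, 6], [0, 0, 0], 100], [[-8, 16, 6], [0, 0, 0], 100], [[-8, 16, 6], [0, 0, 0], 100], [[-8, 16, 6], [0, 0, 0], 100], [[-8, 16, 6], [0, 0, 0], 100], [[-8, 16, 6], [0, 0, 0], 100], [[-8, 16, 6], [0, 0, 0], 100]])

```text
time: 37.35
tool_pos: [0.4761, 0.2547, 0.2233]
tcp_rot: [[0.001, 1.0, -0.0], [1.0, -0.001, -0.0], [-0.0, -0.0, -1.0]]
wrist_force: [-0.7, 0.9, -1.0]
finger_gap: 0.0919
grasp_force: 0.0
```

```bash
python3 - <<'E'
from h import *
o=observe(); print(o["time"],o["tool_pos"],o["wrist_force"])
im,d,P,c=pts("scene"); cv2.imwrite("pics/end.png",im)
print(tray(P,im,(.556,-.03)),tray(P,im,(.556,.095)))
E
```

```text
37.35 [0.47609024 0.25474682 0.22331548] [-0.6512319   0.85534135 -1.03319517]
(((555.7622680664062, -30.16604232788086), (63.81903839111328, 90.898193359375), 0.0656934306025505), np.float64(0.02049153856565117), array([ 268,  207,   56,   40, 1164], dtype=int32)) (((556.2698974609375, 94.76434326171875), (63.923912048339844, 90.29957580566406), 0.03122210130095482), np.float64(0.019638927990565602), array([ 324,  232,   61,   46, 1470], dtype=int32))
```

View pics/end.png

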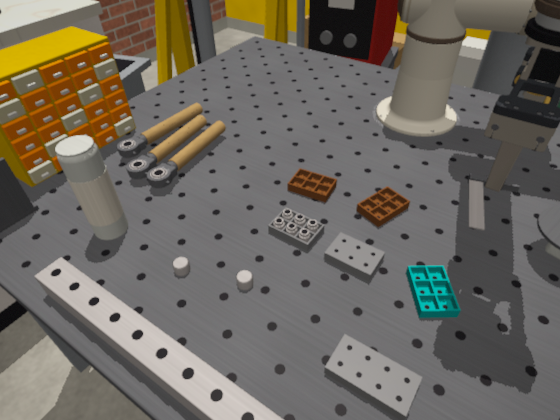

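The filled tray is at (297,226) with all six bosses, the emptied tray lies flat beside it at (354,255), and everything else is undisturbed.

```bash
python3 -c "
from workcell import finish_job; print(finish_job())"
```

```text
the job is handed in; nothing more can be done
None
```

The job is done and handed in: all six bosses stand spigot up in the matching tray, the emptied tray lies flat beside it, nothing else looks moved, and it took about 37 s of the 72 s allowed.

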